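# Clear the chocolate board, close the tub and put the tools away

### The arm

A 7-joint arm with a two-finger parallel gripper is mounted at the origin on the work surface. World frame = base frame: x ahead of the robot, y to its left, z up, the work surface at z = 0. Lengths are in mm, angles in degrees, forces in N, time in s.
With the tool pointing down it reaches from about 425 to 975 mm from the base axis. Payload 16.7 kg.
Tool frame: the origin (TCP) lies on the centre line of the jaws, within the pads' length; the fingertips stand 8 mm ahead of it and the grasp point (between the pads) lies 11 mm behind it; z points along the fingers, y is the line along which they close (so a half turn about z gives the same grasp; the last joint's range is limited). The gripper opens to 85 mm and grips with 20 to 120 N. Pads are 22 mm wide; open, the fingers measure 114 mm over their backs; the gripper's body (76 mm by 85 mm) begins 54 mm behind the grasp point. The pads swing forward as they close: fully open they stand 13 mm farther back than shut.
Start: joints at [60.075, 24.414, 4.234, 92.017, -1.954, 63.644, -3.845], TCP at [245.818, -628.61, 239.302] pointing down, gripper open.
Joint ranges: [-163.25, 163.25], [-28.42, 122.38], [-70.27, 78.77], [12.13, 141.07], [-58.53, 238.53], [9.26, 117.41], [-156.51, 156.51]. Speed limits (degrees/s): [108.29, 108.29, 136.94, 136.94, 172.46, 172.46, 172.46].

### API

Orientations are given as a 3x3 rotation matrix whose columns are the frame's x, y, z axes.
In Python, from station import env gives the robot as it stands.
- The arm moves only by the tool apply_moves, never from a script. Its argument "series" is one flat list of numbers, 5 for each row, row after row: the closure, from 0 (fully open) to 1 (shut), then the shift along the tool's x, y, z in cm, then the turn about the tool's z in rad. A call has 1 to 10 rows; each row is the pose to reach, as a shift and turn from the pose commanded when the call began, along the tool's axes at that moment; what a row does not reach only later rows make up. A row lasts 1/12 s, in which the tool goes at most 41.7 mm and 7.16 degrees, less where a joint would pass 70% of its speed; a pose out of reach is approached as far as the arm can. A call with a gripper value outside its range is refused whole. The fingers move at their own pace and stop on an object; "force" is the grip in N (left out, the last holds). Time passes only in rows, so rows that repeat a pose let the fingers close. It gives the time, the measured TCP pose, the force, the opening and the grip force at its end, in the units of the state.
- env.state(): the state, without advancing time (a new reading comes with each control period).
- env.capture(name): name is "side" or "top" or "wrist"; returns a dict with "image" (400x640x3 uint8, red, green, blue), "range_z" (400x640 float32, mm along the optical axis (not along the pixel's ray), 0 where there is no reading), "fov_y" (degrees; the focal length in pixels is half the picture's height over the tangent of half this angle, whatever the lens; pixels are square), "cx", "cy" (the principal point, pixels), "world_to_cam" (4x4, takes a point from world to camera coordinates). Camera axes: x right, y down, z forward; pixel columns grow to the right and rows downward; lengths in mm; the calibration is good to about 2 mm. A picture is of the moment at which its call begins.
- env.close_job(): hands the job in; it is judged then, once.
The state is a dict: "t": time; "qpos": joint angles; "qvel": joint speeds; "tau": joint torques, N m; "ee_pos": TCP position; "eef_rot": TCP orientation; "wrist_force": force on the tool from outside, world axes, zero at the start; "moment": the same for the moment, N m; "gripper_width": finger opening in mm; "finger_force": force on a finger pad.
Only numpy, scipy, OpenCV 4.12 (cv2) and the standard library are available. Lean on these libraries where they do the work, as an engineer would, in place of code of your own. Each camera call takes 0.05 s, during which the arm holds its last target. There are 200 camera calls.

### The job

Clean down the marble board: put the round wooden stamp and the wooden texture block that stand on it upright into their own slots of the tool rack, then with the scraper block, not your fingers, sweep every chocolate offcut along the board and off its open end into the storage tub. After that press the loose lid down onto the tub until it is fully seated and level, and return the scraper too, upright and fully down in its own slot; leave the two bottles where they are.

Things in the scene. Friction and masses are not known exactly. Their poses are not given: they have to be found in the camera images.
- board: fixed white marble board on a steel riser, 156 mm wide (x), y from -110 to +118 mm; origin on the table below the middle, marble top 68 mm above it. Steel kerbs 8 mm thick stand 10 mm above the marble on three sides (inner faces at x = -70 and +70 mm and y = +110 mm); the end at y = -110 mm is open and drops off towards the tub. Sweep along its -y
- tub: fixed white rectangular food tub at the open end of the board, its axes parallel to the board's, 6 mm gap between them; outside 156 x 106 mm (x, y), walls 5 mm; origin on the table under its centre, inner floor 5 mm up, opening 146 x 96 mm. A black seal runs round the rim; its top is 64 mm up when raised (4 mm below the marble), 58 mm when pressed fully down
- tub_mouth (a point): centre of the tub's mouth, at the height of the raised seal's top (64 mm), axes as the tub
- seal (a joint): travel of the tub's rim seal: 0 raised, 0.006 m fully down. It slides stiffly: about 6 N is needed to push it (lid in place) and it stays where it is pushed; the weight of the lid alone does not move it. A push of 10 to 15 N on top of the lid's handle seats it
- lid: loose white lid, 140 g: plate 154 x 104 x 6 mm, origin at the centre of the plate's underside; below it a plug 138 x 88 x 8 mm (4 mm play in the tub); on top a bar handle 70 mm along the lid's x, 16 mm thick (y), 6 to 38 mm above the origin. Starts flat on the table (origin 8 mm up). Goes on the tub x along x, either way round; origin 64 mm above the table when laid on, 58 mm when seated
- scraper: loose scraper block, 300 g, standing upright; origin at the centre of its underside. Steel foot 40 x 70 x 20 mm (x, y, z), above it a dark wooden grip 18 mm thick (x), 62 mm long (y), from 20 to 70 mm up. Take the grip across x; sweep with a long face of the foot
- rack: fixed grey tool rack, 114 x 106 mm (x from -62 to +52 mm, y), origin on the table; floor 6 mm up, walls 24 mm high, slots 18 mm deep. The scraper's slot is at its -x side (picture label on the outside); at its +x side are the stamp's short slot (+y end) and the texture block's longer slot (-y end), each with a picture on its floor (disc, oblong)
- scraper_slot (a point): centre of the floor of the scraper's slot, 48 x 78 mm inside (x, y); the scraper's y lies along the slot's y, either way round, with 4 mm play
- stamp_slot (a point): centre of the floor of the stamp's slot, 38 x 34 mm inside (x, y)
- block_slot (a point): centre of the floor of the texture block's slot, 38 x 60 mm inside (x, y); the block's y lies along the slot's y, either way round, with 4 mm play
- stamp: loose wooden stamp, a plain cylinder 26 mm across, 58 mm high, 60 g, standing on the marble near the board's closed end (+y); origin at the centre of its underside
- block: loose wooden texture block 30 x 52 x 56 mm (x, y, z), 90 g, standing on the marble near the board's closed end (+y), its long side across the board; origin at the centre of its underside
- bottle_a: bystander: small bottle 36 mm across, 85 mm high, beyond the board
- bottle_b: bystander: small bottle 36 mm across, 85 mm high, beyond the board
- chunk1: dark chocolate offcut, 26 x 22 x 13 mm, 10 g, loose on the marble; origin at the centre of its underside; may be absent
- chunk2: dark chocolate offcut, 24 x 20 x 13 mm, 10 g, loose on the marble; origin at the centre of its underside; may be absent
- chunk3: dark chocolate offcut, 26 x 18 x 13 mm, 10 g, loose on the marble; origin at the centre of its underside; may be absent
- chunk4: dark chocolate offcut, 22 x 22 x 13 mm, 10 g, loose on the marble; origin at the centre of its underside; may be absent
- chunk5: dark chocolate offcut, 26 x 21 x 13 mm, 10 g, loose on the marble; origin at the centre of its underside; may be absent
- chunk6: dark chocolate offcut, 25 x 19 x 13 mm, 10 g, loose on the marble; origin at the centre of its underside; may be absent
There are look-alikes about, which are no part of the job. What is shaped like the scraper but red or turquoise is not meant.

How it is judged (in metres and radians):
On the way, in this order (a step that is already met when the one before it is completed fails the run):
1. stamp and texture block are in their own slots (x of stamp in the frame of stamp_slot between -0.009 and 0.009 m and y of stamp in the frame of stamp_slot between -0.007 and 0.007 m and z of stamp in the frame of stamp_slot between -0.004 and 0.004 m and angle between each of stamp, block's own z axis and vertical below 0.08 rad and x of block in the frame of block_slot between -0.007 and 0.007 m and y of block in the frame of block_slot between -0.007 and 0.007 m and z of block in the frame of block_slot between -0.004 and 0.004 m), for 0.2 s.
2. the scraper's foot is down on the marble (less than 8 mm above it) (x of scraper in the frame of board between -0.07 and 0.07 m and y of scraper in the frame of board between -0.14 and 0.14 m and z of scraper in the frame of board between 0.064 and 0.076 m), for 0.2 s.
3. every offcut present lies inside the tub, below its rim (x of chunk1 in the frame of tub between -0.075 and 0.075 m and y of chunk1 in the frame of tub between -0.05 and 0.05 m and z of each of chunk1, chunk2, chunk3, chunk4, chunk5, chunk6 in the frame of tub below 0.05 m and x of chunk2 in the frame of tub between -0.075 and 0.075 m and y of chunk2 in the frame of tub between -0.05 and 0.05 m and x of chunk3 in the frame of tub between -0.075 and 0.075 m and y of chunk3 in the frame of tub between -0.05 and 0.05 m and x of chunk4 in the frame of tub between -0.075 and 0.075 m and y of chunk4 in the frame of tub between -0.05 and 0.05 m and x of chunk5 in the frame of tub between -0.075 and 0.075 m and y of chunk5 in the frame of tub between -0.05 and 0.05 m and x of chunk6 in the frame of tub between -0.075 and 0.075 m and y of chunk6 in the frame of tub between -0.05 and 0.05 m), for 0.2 s.
At the end, for the whole second after the job is handed in: All offcuts present are in the tub; the lid is on it, centred within 7 mm, within 2.5 mm of fully down, level within 0.04 rad; scraper, stamp and texture block stand (within 0.08 rad) in their own slots, centred within 7 mm (stamp 9 mm in x), within 4 mm of the floor; all at rest (all of step 1 and all of step 3 and x of lid in the frame of tub between -0.007 and 0.007 m and y of lid in the frame of tub between -0.007 and 0.007 m and z of lid in the frame of tub below 0.0605 m and angle between lid's own z axis and vertical below 0.04 rad and x of scraper in the frame of scraper_slot between -0.007 and 0.007 m and y of scraper in the frame of scraper_slot between -0.007 and 0.007 m and z of scraper in the frame of scraper_slot between -0.004 and 0.004 m and angle between scraper's own z axis and vertical below 0.08 rad and linear speed of each of lid, scraper, stamp, block below 0.02 m/s); the robot touches nothing.
It fails at once if the fingers push an offcut (more than 1 N) (contact force between the fingers and chunk1 above 1 N or contact force between the fingers and chunk2 above 1 N or contact force between the fingers and chunk3 above 1 N or contact force between the fingers and chunk4 above 1 N or contact force between the fingers and chunk5 above 1 N or contact force between the fingers and chunk6 above 1 N).
It fails at once if a bottle is moved more than 30 mm or tipped (distance of any of bottle_a, bottle_b from where it was at the start of the episode above 0.03 m or angle between any of bottle_a, bottle_b's own z axis and vertical above 0.5 rad).
Of chunk1, chunk2, chunk3, chunk4, chunk5, chunk6 only 3 to 6 are there at a start; the rules pass over those that are not, and their reading is None.
At some moment in a run one of lid, scraper may be knocked a few centimetres aside while the robot is not near it.
Once in a run the grip may slacken for a moment while it holds something.
It also fails if it takes over 192 s, if anything falls off the work surface, if the arm or the gripper's body presses on something with over 40 N, if the wrist force passes 120 N, or if a joint passes its speed limit or range.

## Working session

There is one attempt and no reset: what is moved stays moved. The work goes in short steps, Python scripts to look and compute and a tool call to move; the robot and the scene stay as the last step left them, time stands still between calls to the robot, and variables do not carry over. Pictures are saved under pics/ and viewed, at most 14 in all, crops included, and the job is handed in when it is done.

Besides the shell and the picture viewer there is one more tool, called after ">>>" as name(argument=value, ...), one argument or row to a line, values as JSON. apply_moves: Moves the arm, as the interface text tells. Its arguments: {"type":"object","properties":{"series":{"type":"array"},"force":{"type":"number"}},"required":["series"]}

```bash
ls; mkdir -p pics; cat > h.py <<'E'
import numpy as np, cv2
from station import env
def cap(n):
    c=env.capture(n); c['f']=200/np.tan(np.radians(c['fov_y']/2)); c['T']=np.array(c['world_to_cam']); return c
def pts(c):
    z=c['range_z']; v,u=np.mgrid[0:400,0:640]
    P=np.stack([(u-c['cx'])*z/c['f'],(v-c['cy'])*z/c['f'],z],-1)
    R=c['T'][:3,:3]; t=c['T'][:3,3]
    W=(P-t)@R; W[z==0]=np.nan
    return W
def save(n,img,s=1):
    cv2.imwrite('pics/'+n, cv2.resize(img[:,:,::-1],None,fx=s,fy=s,interpolation=cv2.INTER_CUBIC))
E
python3 - <<'E'
from h import *
s=env.state(); print({k:np.round(v,3).tolist() for k,v in s.items()})
for n in ['top','side']:
    c=cap(n); np.savez('c_'+n,**{k:c[k] for k in c}); save(n+'0.png',c['image'],1.25); print(n,c['f'],c['cx'],c['cy'],c['T'].round(3).tolist())
E
```

```text
pics
{'t': 0.0, 'qpos': [60.076, 24.452, 4.233, 92.051, -1.955, 63.645, -3.846], 'qvel': [0.027, -0.04, 0.097, -0.011, 0.009, -0.02, 0.063], 'tau': [0.0, -94.981, 3.761, -46.351, 0.019, 0.01, -0.0], 'ee_pos': [245.657, -628.283, 238.584], 'eef_rot': [[0.931, 0.364, -0.001], [0.364, -0.931, 0.001], [-0.0, -0.001, -1.0]], 'wrist_force': [0.66, 0.415, 0.368], 'moment': [-0.014, -0.02, 0.016], 'finger_force': 0.0, 'gripper_width': 85.59}
top 364.20977705409007 319.9621959577246 201.4970642849173 [[-0.004, -1.0, -0.012, 29.604], [-0.986, 0.006, -0.166, 518.139], [0.166, 0.011, -0.986, 874.681], [0.0, 0.0, 0.0, 1.0]]
side 404.7212731426052 313.1147608361556 202.68283394066972 [[-0.85, -0.526, 0.003, 452.463], [-0.4, 0.642, -0.654, 241.366], [0.342, -0.557, -0.757, 854.092], [0.0, 0.0, 0.0, 1.0]]
```

View pics/top0.png

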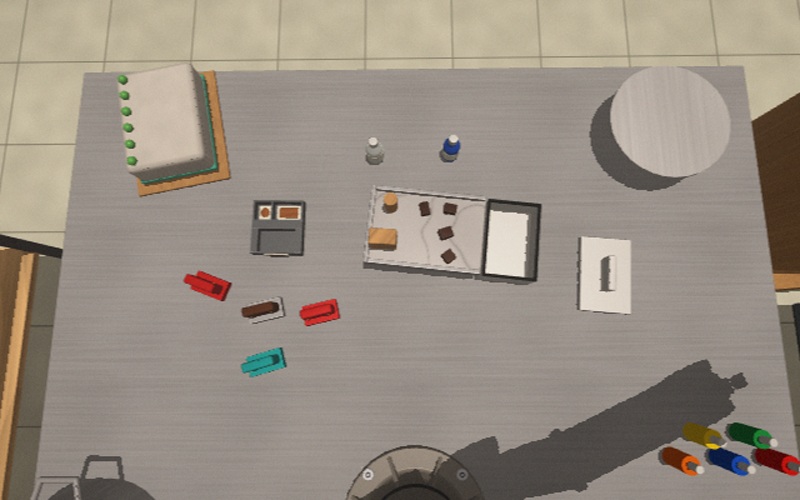

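View pics/side0.png

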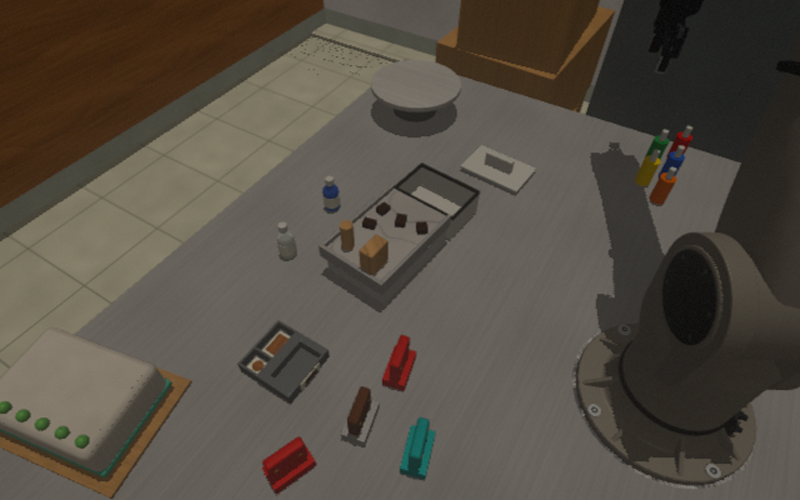

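The top view shows the board at (430,230), open end to the right, tub at (512,240) and lid at (605,275). The rack is at (278,228) and the steel/dark-brown scraper at (262,310), with red and turquoise decoys around it. The stamp is at (390,202), the block at (383,238), and four chunks at (425,209), (450,209), (445,233) and (448,256).

```bash
cat > m.py <<'E'
from h import *
def rect(W,m,lab):
    P=W[m]; P=P[np.isfinite(P[:,0])]
    if len(P)<8: print(lab,'few',len(P)); return
    r=cv2.minAreaRect(P[:,:2].astype(np.float32))
    print(lab,len(P),'c',np.round(r[0],1),'sz',np.round(r[1],1),'ang',round(r[2],1),'z',np.round(np.percentile(P[:,2],[5,50,95]),1))
    return r
def box(W,u0,u1,v0,v1,z0,z1):
    m=np.zeros(W.shape[:2],bool); m[v0:v1,u0:u1]=1
    return m&(W[...,2]>z0)&(W[...,2]<z1)
E
python3 - <<'E'
from m import *
for n in ['top','side']:
    c=dict(np.load('c_'+n+'.npz')); W=pts(c)
    S=lambda a:[int(x/1.25) for x in a]
    B={'top':dict(stamp=((375,402,185,218),110,140),block=((362,402,220,256),110,140),scr=((238,290,290,326),60,80),scrfoot=((238,290,290,326),14,26),
        rack=((245,310,192,262),19,30),lid=((570,640,230,320),10,22),lidh=((590,625,245,300),35,55),board=((355,500,180,285),74,90),tub=((478,548,195,290),58,72),
        marble=((400,420,215,260),60,75),bA=((360,392,130,170),50,100),bB=((435,470,130,170),50,100)),
       'side':dict(stamp=((330,360,212,258),110,140),block=((355,392,230,276),110,140),scr=((335,380,380,447),60,80),scrfoot=((335,380,380,447),14,26),
        rack=((230,335,318,405),19,30),lid=((455,540,140,196),10,22),lidh=((480,520,144,175),35,55),board=((315,485,160,310),74,90),tub=((395,485,160,230),58,72))}[n]
    print(n)
    for k,(b,z0,z1) in B.items(): rect(W,box(W,*S(b),z0,z1),k)
    hsv=c['image'].astype(int)
    if n=='top':
      for k,b in dict(c1=(415,435,198,220),c2=(440,460,198,220),c3=(435,457,224,242),c4=(438,460,246,266)).items():
        rect(W,box(W,*S(b),75,95),k)
E
```

```text
top
stamp 106 c [605.3  46.8] sz [23.5 24.9] ang 89.3 z [114.5 124.5 126.9]
block 303 c [535.3  60.5] sz [51.8 30.2] ang 86.6 z [117.6 122.7 125.4]
scr 200 c [405.2 304.1] sz [18.5 60.4] ang 12.9 z [64.3 68.8 71.1]
scrfoot 221 c [405.1 304.6] sz [40.3 70.6] ang 13.0 z [16.1 19.4 22.2]
rack 771 c [577.3 286. ] sz [107.1 116.1] ang 89.2 z [20.2 23.3 26.2]
lid 2045 c [ 474.8 -392.3] sz [102.7 154.2] ang 84.8 z [10.8 13.1 15.9]
lidh 223 c [ 474.7 -393.1] sz [17.5 70.6] ang 84.7 z [37.6 44.5 47.1]
board 1151 c [559.5 -20.5] sz [226.3 156.7] ang 83.5 z [74.8 77.8 82. ]
tub 720 c [ 541.  -183.9] sz [126.7 156.5] ang 83.9 z [59.7 63.8 68.8]
marble 574 c [544.5   8.2] sz [37.3 89.5] ang 89.4 z [64.7 67.3 69.8]
bA 142 c [734.1  81.4] sz [26.9 34.2] ang 9.1 z [51.8 61.9 85.3]
bB 141 c [739.5 -78.4] sz [32.4 27.6] ang 62.2 z [52.4 61.8 85.5]
c1 78 c [600.  -20.8] sz [25.6 18.1] ang 12.9 z [76.9 79.8 82.8]
c2 80 c [599.4 -70.7] sz [24.7 18.9] ang 78.1 z [76.9 79.6 82.8]
c3 94 c [550.5 -60.9] sz [20.6 25.8] ang 20.7 z [76.9 79.6 82.6]
c4 83 c [504.4 -65.8] sz [21.5 21.9] ang 36.0 z [77.6 80.1 82.6]
side
stamp 113 c [603.9  44.4] sz [24.  26.7] ang 29.6 z [113.2 124.2 127.1]
block 298 c [534.1  59. ] sz [52.6 31.7] ang 87.7 z [112.8 122.7 125.1]
scr 309 c [403.3 303.5] sz [18.4 62.5] ang 13.2 z [63.7 68.8 71.3]
scrfoot 327 c [403.1 302.7] sz [40.1 71.5] ang 13.2 z [16.2 19.5 22.1]
rack 1117 c [575.6 283.9] sz [107.2 117.5] ang 89.5 z [20.1 23.2 25.5]
lid 907 c [ 472.6 -395.8] sz [110.1 153.8] ang 84.6 z [11.  13.6 16.6]
lidh 134 c [ 472.3 -395.1] sz [19.2 68.4] ang 83.3 z [36.8 43.8 47.6]
board 1146 c [616.  -28.1] sz [228.  275.6] ang 84.0 z [74.8 77.8 84.7]
tub 1133 c [ 542.7 -145.4] sz [210.1 158.7] ang 84.8 z [60.3 66.5 69.4]
```

```bash
cat > p.py <<'E'
from h import *
def plan(*wps):
    """wps: (closure,x,y,z,phi_deg of tool y,nrows); prints shift/turn numbers per waypoint"""
    s=env.state(); p=np.array(s['ee_pos']); R=np.array(s['eef_rot'])
    ph=np.degrees(np.arctan2(R[1,1],R[0,1]))
    print('now',p.round(1),'phi',round(ph,2),'q7',round(s['qpos'][6],1),'t',s['t'],'w',round(s['gripper_width'],1))
    for w in wps:
        d=R.T@(np.array(w[1:4])-p)/10; t=np.radians((ph-w[4]+180)%360-180)
        print([w[0],*d.round(2).tolist(),round(float(t),3)],'dist',round(np.linalg.norm(d)*10),'mm -> rows>=%.1f'%max(np.linalg.norm(d)/4.17,abs(t)/.125))
E
python3 - <<'E'
from p import *
plan((0.35,604.6,45.6,230,0,0))
c=dict(np.load('c_top.npz')); W=pts(c)
# rack slot floors from top view
m=box=(W[...,2]<14)&(W[...,2]>2)&(abs(W[...,0]-576)<52)&(abs(W[...,1]-285)<50)
n,l,st,ce=cv2.connectedComponentsWithStats(m.astype(np.uint8),connectivity=4)
from m import rect
for i in range(1,n):
    if st[i,4]>20: rect(W,l==i,'slot')
E
```

```text
now [ 245.7 -628.3  238.7] phi -68.64 q7 -3.8 t 0.1 w 85.6
[0.35, 57.97, -49.69, 0.92, -1.198] dist 764 mm -> rows>=18.3
slot 116 c [612.8 320.7] sz [30.1 27.8] ang 0.3 z [4.2 6.8 9.5]
slot 245 c [612.2 269.1] sz [31.9 56.5] ang 0.4 z [4.  6.8 9.7]
slot 482 c [551.9 289.4] sz [74.5 45. ] ang 89.9 z [2.9 5.7 8.9]
```

>>> apply_moves(
  series=[0.35, 29, -24.85, 0.4, -0.6, 0.35, 29, -24.85, 0.4, -0.6, 0.35, 29, -24.85, 0.4, -0.6, 0.35, 29, -24.85, 0.4, -0.6, 0.35, 29, -24.85, 0.4, -0.6, 0.35, 57.97, -49.69, 0.9, -1.198, 0.35, 57.97, -49.69, 0.9, -1.198, 0.35, 57.97, -49.69, 0.9, -1.198, 0.35, 57.97, -49.69, 0.9, -1.198, 0.35, 57.97, -49.69, 0.9, -1.198],
  force=40,
)

```text
t: 0.93
ee_pos: [442.0, -258.9, 234.6]
eef_rot: [[-0.007, 1.0, -0.0], [1.0, 0.007, -0.0], [-0.0, -0.0, -1.0]]
wrist_force: [1.4, -0.5, -0.4]
gripper_width: 55.7
finger_force: 0.0
```

```bash
python3 - <<'E'
from p import *
plan((0.35,604.6,45.6,230,0,0))
E
```

```text
now [ 442.  -258.9  234.6] phi 0.37 q7 19.6 t 0.9333 w 55.7
[0.35, 30.35, 16.45, 0.45, 0.007] dist 345 mm -> rows>=8.3
```

>>> apply_moves(
  series=[0.35, 30.3, 16.45, 0.4, 0, 0.35, 30.3, 16.45, 0.4, 0, 0.35, 30.3, 16.45, 0.4, 0, 0.35, 30.3, 16.45, 0.4, 0, 0.35, 30.3, 16.45, 0.4, 0, 0.35, 30.3, 16.45, 0.4, 0, 0.35, 30.3, 16.45, 0.4, 0, 0.35, 30.3, 16.45, 0.4, 0, 0.35, 30.3, 16.45, 0.4, 0, 0.35, 30.3, 16.45, 0.4, 0],
)

```text
t: 1.77
ee_pos: [606.9, 46.6, 230.0]
eef_rot: [[-0.005, 1.0, -0.001], [1.0, 0.005, 0.002], [0.002, -0.001, -1.0]]
wrist_force: [-0.3, -1.1, -0.5]
gripper_width: 55.4
finger_force: 0.0
```

```bash
python3 - <<'E'
from p import *
from m import rect
c=cap('wrist'); save('w1.png',c['image']); W=pts(c); np.savez('c_w1',**c)
z=W[...,2]
m=((z>118)&(z<132)).astype(np.uint8)
n,l,st,ce=cv2.connectedComponentsWithStats(m)
for i in range(1,n):
    if st[i,4]>60: print(ce[i].round(),end=' '); rect(W,l==i,'top')
plan((0.35,604.6,45.6,105,0,0))
E
```

```text
[225. 180.] top 2855 c [538.5  60. ] sz [52.2 30.2] ang 86.1 z [121.5 123.9 125. ]
[321. 202.] top 965 c [608.7  45.2] sz [25.3 25.2] ang 76.0 z [121.7 125.9 127. ]
now [606.3  44.  229.9] phi 0.17 q7 -19.6 t 1.8167 w 55.5
[0.35, 0.15, -0.15, 12.49, 0.003] dist 125 mm -> rows>=3.0
```

View pics/w1.png

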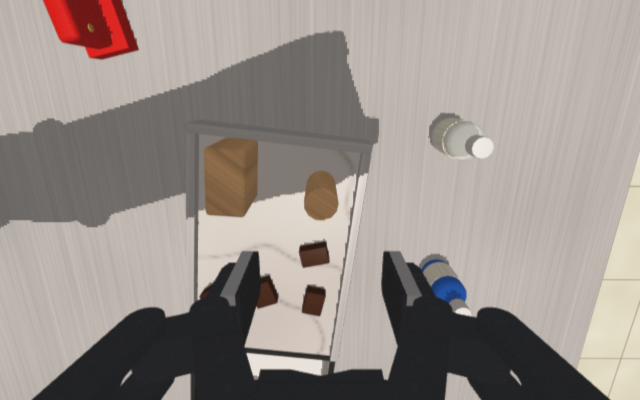

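The wrist view shows the block at (230,178), the stamp at (321,195), and chunks at (314,253), (314,300) and (265,292). The arm was still settling, so I'll measure again.

```bash
cat >> m.py <<'E'
def tops(z0,z1,amin=60,name='wrist',pic=None):
    c=cap(name); W=pts(c); z=W[...,2]
    if pic: save(pic,c['image'])
    n,l,st,ce=cv2.connectedComponentsWithStats(((z>z0)&(z<z1)).astype(np.uint8))
    for i in range(1,n):
        if st[i,4]>amin: print(ce[i].round(),end=' '); rect(W,l==i,'top')
    return c,W
E
python3 - <<'E'
from p import *
from m import *
tops(118,132)
c,W=tops(118,132)
rect(W,(W[...,2]>10)&(W[...,2]<82)&(abs(W[...,0]-560)<100)&(abs(W[...,1])<140)&(W[...,2]>72),'kerb')
plan((0.35,604.6,45.6,101,0,0),(0.35,606.6,45.6,101,0,0))
E
```

```text
[226. 177.] top 2866 c [538.4  59.9] sz [52.3 30.5] ang 86.3 z [121.7 123.9 125.1]
[322. 198.] top 964 c [608.8  45.5] sz [25.3 25.3] ang 79.5 z [122.3 125.9 127. ]
[226. 175.] top 2886 c [538.4  60. ] sz [52.1 30.4] ang 86.0 z [121.6 123.9 125.1]
[322. 196.] top 971 c [609.1  45.3] sz [25.1 25.2] ang 7.9 z [122.5 125.9 127.1]
kerb 7763 c [562.1 -20.2] sz [224.2 156.3] ang 83.5 z [74.1 78.  81.2]
now [605.9  41.2 230.2] phi -0.03 q7 -19.5 t 1.9167 w 55.4
[0.35, 0.44, -0.11, 12.92, -0.001] dist 129 mm -> rows>=3.1
[0.35, 0.44, 0.09, 12.92, -0.001] dist 129 mm -> rows>=3.1
```

>>> apply_moves(
  series=[0.35, 0.4, 0.1, 6, 0, 0.35, 0.4, 0.1, 6, 0, 0.35, 0.4, 0.1, 6, 0, 0.35, 0.4, 0.1, 6, 0],
)

```text
t: 2.25
ee_pos: [606.7, 44.8, 170.5]
eef_rot: [[0.001, 1.0, -0.002], [1.0, -0.001, -0.0], [-0.0, -0.002, -1.0]]
wrist_force: [0.1, 1.1, 0.3]
gripper_width: 55.3
finger_force: 0.0
```

```bash
python3 - <<'E'
from p import *
plan((0.35,607,45.4,101,0,0))
E
```

```text
now [606.7  44.8 170.5] phi -0.08 q7 -21.8 t 2.25 w 55.3
[0.35, 0.06, 0.04, 6.95, -0.001] dist 69 mm -> rows>=1.7
```

>>> apply_moves(
  series=[0.35, 0, 0, 3.5, 0, 0.35, 0, 0, 6.9, 0, 0.35, 0, 0, 6.9, 0, 0.35, 0, 0, 6.9, 0, 1, 0, 0, 6.9, 0, 1, 0, 0, 6.9, 0, 1, 0, 0, 6.9, 0, 1, 0, 0, 6.9, 0, 1, 0, 0, 6.9, 0, 1, 0, 0, 6.9, 0],
  force=40,
)

```text
t: 3.08
ee_pos: [608.5, 46.1, 104.1]
eef_rot: [[0.0, 1.0, 0.003], [1.0, -0.0, -0.0], [-0.0, 0.003, -1.0]]
wrist_force: [-1.8, -0.4, 11.5]
gripper_width: 25.0
finger_force: 38.6
```

```bash
python3 - <<'E'
from p import *
plan((1,580,120,230,0,0),(1,545,285,230,0,0))
E
```

```text
now [608.5  46.1 104.1] phi -0.02 q7 -24.4 t 3.0833 w 25.0
[1, 7.38, -2.81, -12.6, -0.0] dist 149 mm -> rows>=3.6
[1, 23.88, -6.32, -12.61, -0.0] dist 277 mm -> rows>=6.7
```

>>> apply_moves(
  series=[1, 0, 0, -4, 0, 1, 0, 0, -8, 0, 1, 0, 0, -12, 0, 1, 4, -0.6, -13, 0, 1, 8, -1.2, -13, 0, 1, 12, -1.8, -13, 0, 1, 16, -2.4, -13, 0, 1, 16, -2.4, -13, 0, 1, 16, -2.4, -13, 0, 1, 16, -2.4, -13, 0],
)

```text
t: 3.92
ee_pos: [583.5, 206.0, 232.6]
eef_rot: [[-0.0, 1.0, 0.001], [1.0, 0.0, -0.0], [-0.0, 0.001, -1.0]]
wrist_force: [0.8, -0.7, -0.5]
gripper_width: 24.8
finger_force: 39.5
```

```bash
python3 - <<'E'
from p import *
from m import *
cap('wrist');print(env.state()['ee_pos'])
c,W=tops(17,30,300,pic='w2.png'); np.savez('c_w2',**c)
z=W[...,2]
m=((z<13)&(z>0)&(abs(W[...,0]-579)<52)&(abs(W[...,1]-285)<50)).astype(np.uint8)
n,l,st,ce=cv2.connectedComponentsWithStats(m,connectivity=4)
for i in range(1,n):
    if st[i,4]>150: print(ce[i].round(),end='');rect(W,l==i,'slot')
print(env.state()['ee_pos'])
E
```

```text
[583.68525479 205.10529617 232.38498194]
[143.  65.] top 1586 c [408.1 304.4] sz [40.6 69.9] ang 12.8 z [18.5 20.2 28. ]
[312.  81.] top 6036 c [579.8 285.4] sz [106.2 116.4] ang 89.2 z [21.9 24.  25.4]
[34. 70.] top 1882 c [305.  299.4] sz [41.9 70.5] ang 15.1 z [18.2 20.2 28.6]
[154. 176.] top 1252 c [403.5 191.4] sz [40.  70.1] ang 13.6 z [18.3 20.  28.2]
[349.  51.]slot 1331 c [614.  317.7] sz [33.2 33.9] ang 89.6 z [5.3 7.  8.8]
[286.  84.]slot 4047 c [551.5 285.9] sz [78.4 47.9] ang 89.1 z [4.8 6.1 7.6]
[348. 106.]slot 2107 c [613.7 265.8] sz [60.1 35.2] ang 89.1 z [5.3 7.1 8.7]
[583.77524889 204.67128438 232.19029298]
```

View pics/w2.png

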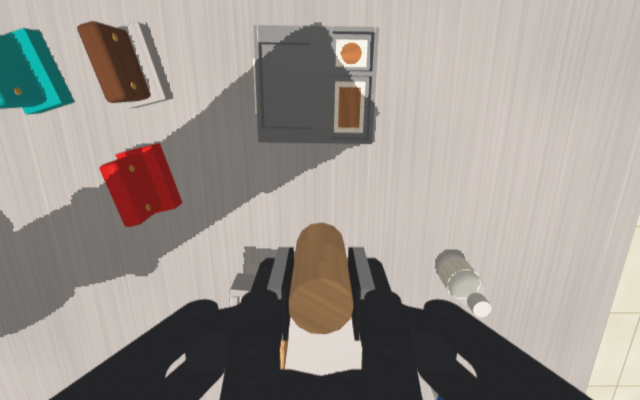

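The rack is at (315,85), with the disc slot at (350,52), the oblong slot at (349,107) and the scraper slot at (286,84). The stamp is held upright.

```bash
python3 - <<'E'
from p import *
plan((1,614.8,318.2,200,0,0),(1,614.8,318.2,62,0,0))
E
```

```text
now [583.8 204.7 232.2] phi -0.11 q7 -36.3 t 4.0167 w 24.7
[1, 11.36, 3.08, 3.22, -0.002] dist 122 mm -> rows>=2.9
[1, 11.37, 3.07, 17.02, -0.002] dist 207 mm -> rows>=5.0
```

>>> apply_moves(
  series=[1, 4, 1, 1, 0, 1, 8, 2, 2, 0, 1, 11.35, 3.1, 3.2, 0, 1, 11.35, 3.1, 3.2, 0, 1, 11.35, 3.1, 6.5, 0, 1, 11.35, 3.1, 10, 0, 1, 11.35, 3.1, 13.5, 0, 1, 11.35, 3.1, 15.5, 0, 1, 11.35, 3.1, 16.5, 0, 1, 11.35, 3.1, 16.5, 0],
)

```text
t: 4.85
ee_pos: [613.9, 317.8, 64.5]
eef_rot: [[0.001, 1.0, -0.003], [1.0, -0.001, -0.002], [-0.002, -0.003, -1.0]]
wrist_force: [-0.1, -0.7, -0.1]
gripper_width: 24.8
finger_force: 39.6
```

```bash
python3 - <<'E'
from p import *
plan((1,614.8,318.2,42.5,0,0))
E
```

```text
now [613.9 317.8  64.5] phi -0.09 q7 -49.7 t 4.85 w 24.8
[1, 0.04, 0.1, 2.2, -0.001] dist 22 mm -> rows>=0.5
```

>>> apply_moves(
  series=[1, 0, 0.05, 0.6, 0, 1, 0, 0.05, 1.2, 0, 1, 0, 0.05, 1.7, 0, 1, 0, 0.05, 2.1, 0, 1, 0, 0.05, 2.3, 0, 1, 0, 0.05, 2.3, 0, 1, 0, 0.05, 2.3, 0],
)

```text
t: 5.43
ee_pos: [614.8, 319.7, 43.8]
eef_rot: [[0.0, 1.0, 0.0], [1.0, -0.0, 0.0], [0.0, 0.0, -1.0]]
wrist_force: [-0.5, 0.6, -0.7]
gripper_width: 25.2
finger_force: 39.6
```

>>> apply_moves(
  series=[1, 0, 0, 0.2, 0, 1, 0, 0, 0.2, 0, 0.35, 0, 0, 0.2, 0, 0.35, 0, 0, 0.2, 0, 0.35, 0, 0, 0.2, 0, 0.35, 0, 0, -3, 0, 0.3, 0, 0, -7, 0, 0.3, 0, 0, -11, 0, 0.3, 0, 0, -15, 0, 0.3, 0, 0, -18, 0],
)

```text
t: 6.27
ee_pos: [615.0, 320.0, 227.3]
eef_rot: [[-0.0, 1.0, 0.002], [1.0, 0.0, 0.001], [0.001, 0.002, -1.0]]
wrist_force: [1.0, 0.4, -0.4]
gripper_width: 59.7
finger_force: 0.0
```

```bash
python3 - <<'E'
from p import *
plan((0.3,538.2,60,230,-4,0))
E
```

```text
now [615.  320.  227.3] phi 0.01 q7 -45.3 t 6.2667 w 59.7
[0.3, -26.0, -7.69, -0.32, 0.07] dist 271 mm -> rows>=6.5
```

>>> apply_moves(
  series=[0.3, -4, -1.2, 0, 0.01, 0.3, -8, -2.4, 0, 0.02, 0.3, -12, -3.6, 0, 0.03, 0.3, -16, -4.8, 0, 0.04, 0.3, -20, -6, 0, 0.05, 0.3, -24, -7.1, 0, 0.06, 0.3, -26, -7.7, 0, 0.067, 0.3, -26, -7.7, 2, 0.067, 0.3, -26, -7.7, 4, 0.067, 0.3, -26, -7.7, 5, 0.067],
)

```text
t: 7.1
ee_pos: [537.0, 58.8, 172.1]
eef_rot: [[0.068, 0.998, -0.001], [0.998, -0.068, -0.0], [-0.0, -0.001, -1.0]]
wrist_force: [-0.4, 0.0, -0.3]
gripper_width: 59.8
finger_force: 0.0
```

```bash
python3 - <<'E'
from p import *
from m import *
tops(115,132)
plan((0.3,538.3,60,101,-3.8,0))
E
```

```text
[320. 225.] top 4347 c [538.3  60.2] sz [51.9 30. ] ang 86.2 z [121.4 123.9 125. ]
now [536.4  59.2 170.8] phi -3.85 q7 -27.1 t 7.15 w 59.7
[0.3, 0.1, 0.21, 6.98, -0.001] dist 70 mm -> rows>=1.7
```

>>> apply_moves(
  series=[0.3, 0.1, 0.2, 3.5, 0, 0.3, 0.1, 0.2, 6.9, 0, 0.3, 0.1, 0.2, 6.9, 0, 0.3, 0.1, 0.2, 6.9, 0, 1, 0.1, 0.2, 6.9, 0, 1, 0.1, 0.2, 6.9, 0, 1, 0.1, 0.2, 6.9, 0, 1, 0.1, 0.2, 6.9, 0, 1, 0.1, 0.2, 6.9, 0, 1, 0.1, 0.2, 6.9, 0],
  force=40,
)

```text
t: 7.98
ee_pos: [540.9, 60.8, 106.7]
eef_rot: [[0.067, 0.998, 0.003], [0.998, -0.067, 0.0], [0.0, 0.003, -1.0]]
wrist_force: [-1.2, 0.9, 9.1]
gripper_width: 29.3
finger_force: 39.3
```

```bash
python3 - <<'E'
from p import *
plan((1,614.2,190,230,-0.8,0))
E
```

```text
now [540.9  60.8 106.7] phi -3.84 q7 -30.6 t 7.9833 w 29.3
[1, 13.39, 6.48, -12.3, -0.053] dist 193 mm -> rows>=4.6
```

>>> apply_moves(
  series=[1, 0, 0, -4, 0, 1, 0, 0, -8, 0, 1, 1.5, 1, -12, -0.01, 1, 4.5, 2.2, -12.3, -0.02, 1, 7.5, 3.7, -12.3, -0.03, 1, 10.5, 5.1, -12.3, -0.04, 1, 13.4, 6.5, -12.3, -0.053, 1, 13.4, 6.5, -12.3, -0.053, 1, 13.4, 6.5, -12.3, -0.053],
)

```text
t: 8.73
ee_pos: [613.8, 191.8, 228.6]
eef_rot: [[0.012, 1.0, 0.001], [1.0, -0.012, 0.001], [0.001, 0.001, -1.0]]
wrist_force: [-1.0, 0.4, -2.3]
gripper_width: 29.4
finger_force: 40.5
```

```bash
python3 - <<'E'
from p import *
from m import *
cap('wrist')
c,W=tops(58,72,100,pic='w3.png')
z=W[...,2]
m=((z<13)&(z>0)&(abs(W[...,0]-579)<52)&(abs(W[...,1]-285)<50)).astype(np.uint8)
n,l,st,ce=cv2.connectedComponentsWithStats(m,connectivity=4)
for i in range(1,n):
    if st[i,4]>150: print(ce[i].round(),end='');rect(W,l==i,'slot')
rect(W,(z>17)&(z<30)&(abs(W[...,0]-579)<62)&(abs(W[...,1]-285)<60),'rack')
plan((1,614.2,266.7,62,-0.8,0))
E
```

```text
[59. 44.] top 2486 c [408.4 304.2] sz [18.9 61.8] ang 13.4 z [59.9 69.2 71.1]
[320.  23.] top 918 c [616.5 318.5] sz [25.1 24.7] ang 87.5 z [62.5 64.1 65.4]
[ 85. 181.] top 1809 c [403.6 191.4] sz [19.1 61.9] ang 12.8 z [59.8 69.1 70.8]
[225. 274.] top 370 c [521.   96.9] sz [ 1.9 46.6] ang 83.6 z [58.9 65.2 71.4]
[444. 279.] top 362 c [739.   84.1] sz [27.4 22. ] ang 32.3 z [58.4 61.7 69.8]
[221. 296.] top 537 c [518.6  70.3] sz [26.5 34.6] ang 82.1 z [66.9 67.9 69.1]
[305. 358.] top 1440 c [600.4   8.6] sz [60.9 72.9] ang 81.1 z [66.8 67.8 69.2]
[214. 386.] top 242 c [495.1 -36.7] sz [46.8 10.7] ang 77.3 z [66.6 67.8 68.9]
[311.  41.]slot 559 c [613.3 317.9] sz [32.6 34. ] ang 89.2 z [5.  6.7 9.3]
[252.  69.]slot 4188 c [550.6 286.2] sz [78.1 46.3] ang 89.2 z [4.9 6.1 8. ]
[317.  91.]slot 2299 c [613.3 265.9] sz [60.4 35.6] ang 89.6 z [5.3 7.2 9.2]
rack 6375 c [579.9 285.5] sz [105.6 116.3] ang 89.2 z [21.6 24.  25.3]
now [613.5 189.2 228.4] phi -0.83 q7 -35.2 t 8.8333 w 29.3
[1, 7.76, -0.05, 16.63, -0.0] dist 184 mm -> rows>=4.4
```

>>> apply_moves(
  series=[1, 4, 0, 0, 0, 1, 7.75, 0, 0, 0, 1, 7.75, 0, 0, 0, 1, 7.75, 0, 4, 0, 1, 7.75, 0, 8, 0, 1, 7.75, 0, 12, 0, 1, 7.75, 0, 15, 0, 1, 7.75, 0, 16, 0, 1, 7.75, 0, 16, 0, 1, 7.75, 0, 16, 0],
)

```text
t: 9.67
ee_pos: [615.4, 267.0, 69.1]
eef_rot: [[0.015, 1.0, 0.001], [1.0, -0.015, 0.0], [0.0, 0.001, -1.0]]
wrist_force: [-0.0, -0.4, 0.6]
gripper_width: 29.0
finger_force: 40.4
```

```bash
python3 - <<'E'
from p import *
plan((1,613.8,266.7,44.5,-0.8,0))
E
```

```text
now [615.4 267.   69.1] phi -0.85 q7 -46.8 t 9.6667 w 29.0
[1, -0.03, -0.16, 2.46, -0.001] dist 25 mm -> rows>=0.6
```

>>> apply_moves(
  series=[1, 0, -0.1, 0.6, 0, 1, 0, -0.1, 1.2, 0, 1, 0, -0.1, 1.8, 0, 1, 0, -0.1, 2.3, 0, 1, 0, -0.1, 2.5, 0, 1, 0, -0.1, 2.5, 0, 1, 0, -0.1, 2.5, 0, 1, 0, -0.1, 2.5, 0],
)

```text
t: 10.33
ee_pos: [614.1, 267.5, 44.2]
eef_rot: [[0.014, 1.0, 0.001], [1.0, -0.014, -0.0], [-0.0, 0.001, -1.0]]
wrist_force: [-7.4, -4.6, 21.7]
gripper_width: 29.3
finger_force: 44.4
```

>>> apply_moves(
  series=[1, 0, 0, -0.05, 0, 1, 0, 0, -0.05, 0, 0.35, 0, 0, -0.05, 0, 0.35, 0, 0, -0.05, 0, 0.35, 0, 0, -0.05, 0, 0.3, 0, 0, -3, 0, 0.3, -2, 0, -7, 0, 0.3, -4, 0, -11, 0, 0.3, -6, 0, -15, 0, 0.3, -6, 0, -18, 0],
)

```text
t: 11.17
ee_pos: [612.9, 203.7, 223.8]
eef_rot: [[0.017, 1.0, -0.001], [1.0, -0.017, -0.002], [-0.002, -0.001, -1.0]]
wrist_force: [1.9, -0.4, 0.4]
gripper_width: 59.6
finger_force: 0.0
```

```bash
python3 - <<'E'
from p import *
from m import *
cap('wrist');cap('wrist')
c,W=tops(56,72,100,pic='w4.png')
plan((0.2,407,304.3,230,13.2,0))
E
```

```text
[61. 68.] top 2504 c [408.2 304.6] sz [19.3 62.4] ang 12.9 z [58.  69.1 70.9]
[315.  46.] top 860 c [616.7 318.6] sz [25.1 25.1] ang 58.4 z [62.7 64.1 65.3]
[316. 112.] top 2140 c [615.7 265.9] sz [51.4 30. ] ang 89.2 z [60.2 61.9 63.2]
[ 86. 200.] top 1841 c [403.8 191.6] sz [19.  61.8] ang 13.9 z [57.8 68.9 70.7]
[445. 288.] top 226 c [745.5  90.7] sz [11.5 25.4] ang 64.6 z [56.7 60.8 69.5]
[305. 295.] top 921 c [601.3  87.9] sz [  2.9 101.9] ang 83.7 z [56.9 64.2 71.3]
[292. 340.] top 6143 c [584.5  28.9] sz [ 93.  108.4] ang 84.5 z [66.8 67.9 68.9]
now [614.4 207.3 225.9] phi -0.89 q7 -37.3 t 11.3167 w 60.1
[0.2, 9.38, -20.88, -0.5, -0.246] dist 229 mm -> rows>=5.5
```

View pics/w4.png

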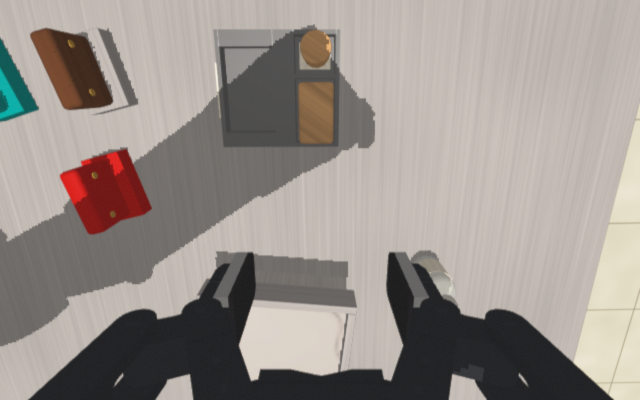

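Both the stamp at (315,46) and the block at (316,112) are down in their slots. Next is the scraper at (70,70).

>>> apply_moves(
  series=[0.3, 1.7, -4, 0, -0.05, 0.3, 3.4, -8, 0, -0.1, 0.3, 5.1, -12, 0, -0.15, 0.3, 6.8, -16, 0, -0.2, 0.3, 8.5, -19.5, 0, -0.246, 0.3, 9.4, -20.9, 0, -0.246, 0.3, 9.4, -20.9, 3, -0.246, 0.3, 9.4, -20.9, 6, -0.246, 0.3, 9.4, -20.9, 6, -0.246],
)

```text
t: 12.07
ee_pos: [402.6, 302.7, 157.8]
eef_rot: [[-0.231, 0.973, -0.006], [0.973, 0.231, -0.004], [-0.002, -0.006, -1.0]]
wrist_force: [-1.6, -1.6, -0.9]
gripper_width: 59.9
finger_force: 0.0
```

```bash
python3 - <<'E'
from p import *
from m import *
cap('wrist')
tops(62,76,200)
plan((0.3,408.3,304.4,38,13.1,0))
E
```

```text
[450.  47.] top 3274 c [458.2 420.6] sz [61.5 18.5] ang 68.8 z [66.  69.8 71.1]
[177. 176.] top 2455 c [304.7 299.1] sz [17.8 62.5] ang 16.2 z [64.3 69.5 70.8]
[324. 203.] top 2114 c [407.5 304.8] sz [17.5 61. ] ang 13.0 z [66.9 69.7 70.9]
[602. 247.] top 884 c [615.8 318.7] sz [25.2 25.6] ang 87.1 z [62.8 64.  65.1]
[569. 304.] top 925 c [614.1 266.3] sz [48.8 28.4] ang 89.5 z [62.  62.4 63.2]
[285. 331.] top 1526 c [402.4 192.2] sz [18.1 62. ] ang 13.2 z [65.4 69.5 70.7]
now [404.4 304.1 162. ] phi 13.34 q7 -44.6 t 12.1667 w 60.0
[0.3, -0.06, 0.42, 12.4, 0.004] dist 124 mm -> rows>=3.0
```

>>> apply_moves(
  series=[0.3, 0, 0.35, 4, 0, 0.3, 0, 0.35, 8, 0, 0.3, 0, 0.35, 11, 0, 0.3, 0, 0.35, 12.2, 0, 0.3, 0, 0.35, 12.2, 0, 1, 0, 0.35, 12.2, 0, 1, 0, 0.35, 12.2, 0, 1, 0, 0.35, 12.2, 0, 1, 0, 0.35, 12.2, 0, 1, 0, 0.35, 12.2, 0],
  force=80,
)

```text
t: 13.0
ee_pos: [409.6, 305.6, 42.5]
eef_rot: [[-0.229, 0.973, 0.003], [0.973, 0.229, 0.001], [0.001, 0.003, -1.0]]
wrist_force: [-3.0, -2.6, 15.7]
gripper_width: 17.6
finger_force: 78.3
```

>>> apply_moves(
  series=[1, 0, 0, 0, 0, 1, 0, 0, 0, 0, 1, 0, 0, -0.5, 0],
)

```text
t: 13.25
ee_pos: [409.0, 305.1, 46.5]
eef_rot: [[-0.23, 0.973, 0.001], [0.973, 0.23, 0.0], [0.0, 0.001, -1.0]]
wrist_force: [-0.6, -0.2, -2.9]
gripper_width: 16.8
finger_force: 78.1
```

```bash
python3 - <<'E'
from p import *
plan((1,560,45,230,-96,0))
E
```

```text
now [409.  305.1  46.5] phi 13.27 q7 -53.6 t 13.25 w 16.8
[1, -28.78, 8.75, -18.34, 1.907] dist 352 mm -> rows>=15.3
```

>>> apply_moves(
  series=[1, 0, 0, -4, 0, 1, 0, 0, -8, 0, 1, 0, 0, -12, -0.1, 1, 0, 0, -15, -0.2, 1, -3.5, 1, -16, -0.3, 1, -7, 2, -16, -0.4, 1, -10.5, 3, -16, -0.5, 1, -14, 4, -16, -0.6, 1, -17, 5, -16, -0.7, 1, -17, 5, -16, -0.8],
)

```text
t: 14.08
ee_pos: [499.2, 144.6, 206.0]
eef_rot: [[-0.857, 0.515, 0.001], [0.515, 0.857, -0.002], [-0.002, -0.001, -1.0]]
wrist_force: [1.2, -0.1, -3.7]
gripper_width: 16.7
finger_force: 79.5
```

```bash
python3 - <<'E'
from p import *
plan((1,590.6,32.8,200,83.75,0))
E
```

```text
now [499.2 144.6 206. ] phi 58.98 q7 22.3 t 14.0833 w 16.7
[1, -13.6, -4.87, 0.64, -0.432] dist 145 mm -> rows>=3.5
```

>>> apply_moves(
  series=[1, -3.4, -1.2, 0, -0.11, 1, -6.8, -2.4, 0, -0.22, 1, -10.2, -3.6, 0, -0.33, 1, -13.6, -4.9, 0, -0.432, 1, -13.6, -4.9, 0, -0.432, 1, -13.6, -4.9, 2, -0.432, 1, -13.6, -4.9, 4, -0.432, 1, -13.6, -4.9, 5, -0.432, 1, -13.6, -4.9, 5, -0.432, 1, -13.6, -4.9, 5, -0.432],
)

```text
t: 14.92
ee_pos: [587.8, 39.4, 156.1]
eef_rot: [[-0.994, 0.106, -0.0], [0.106, 0.994, 0.0], [0.0, 0.0, -1.0]]
wrist_force: [-0.6, 0.5, -3.2]
gripper_width: 17.0
finger_force: 79.4
```

```bash
python3 - <<'E'
from p import *
from m import *
cap('side'); c=cap('wrist'); save('w5.png',c['image'])
# board kerb pose and chunks from the wrist, marble = 68
W=pts(c); z=W[...,2]
for a,b in((74,84),): 
    n,l,st,ce=cv2.connectedComponentsWithStats(((z>a)&(z<b)).astype(np.uint8))
    for i in range(1,n):
        if st[i,4]>60: print(ce[i].round(),end=''); rect(W,l==i,'t')
plan((1,590.6,32.8,111,83.75,0))
E
```

```text
[268.  95.]t 8811 c [561.6 -22. ] sz [227.  155.5] ang 83.6 z [76.6 78.  79.2]
[128. 100.]t 1639 c [507.1 -66.5] sz [22.6 22.7] ang 37.2 z [76.  80.8 82. ]
[155. 174.]t 1460 c [553.3 -62. ] sz [21.1 26.8] ang 18.8 z [77.1 80.9 82. ]
[231. 238.]t 1097 c [602.4 -21.4] sz [26.1 18.4] ang 11.1 z [76.2 80.8 82. ]
[159. 244.]t 1155 c [601.9 -71.7] sz [25.2 19.8] ang 77.3 z [75.6 80.8 81.9]
[165. 279.]t 2381 c [629.9 -73.6] sz [139.7   9.1] ang 83.8 z [74.8 77.8 78.9]
now [588.4  39.6 156.9] phi 83.89 q7 54.0 t 15.0167 w 17.1
[1, -0.28, -0.65, 4.59, 0.002] dist 46 mm -> rows>=1.1
```

View pics/w5.png

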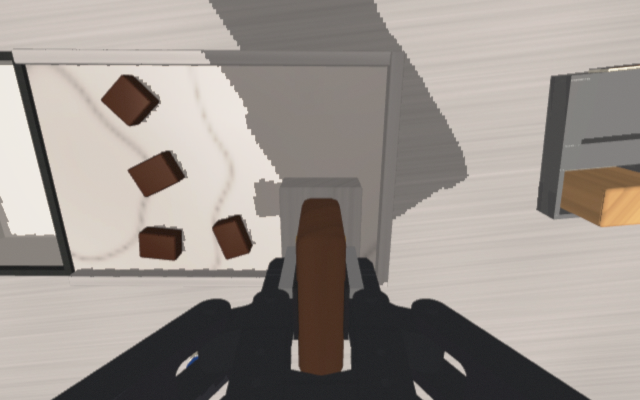

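The scraper is held upright, foot at (320,215). The chunks are at (130,100), (156,174), (233,237) and (160,243).

>>> apply_moves(
  series=[1, -0.2, 0, 2, 0, 1, -0.2, 0, 3.5, 0, 1, -0.2, 0, 4.2, 0, 1, -0.2, 0, 4.55, 0, 1, -0.2, 0, 4.6, 0, 1, -0.2, 0, 4.6, 0, 1, -0.2, 0, 4.6, 0, 1, -0.2, 0, 4.6, 0],
)

```text
t: 15.68
ee_pos: [589.9, 39.1, 110.6]
eef_rot: [[-0.994, 0.107, 0.0], [0.107, 0.994, -0.001], [-0.0, -0.001, -1.0]]
wrist_force: [-5.9, -1.5, 9.3]
gripper_width: 17.3
finger_force: 81.3
```

```bash
python3 - <<'E'
from p import *
o=np.array([561.6,-25]);a=np.radians(-6.2)
L=lambda x,y:(o+[x*np.cos(a)-y*np.sin(a),x*np.sin(a)+y*np.cos(a)]).tolist()
plan((1,*L(22,-40),111,83.8,0),(1,*L(22,-114),111,83.8,0))
E
```

```text
now [589.9  39.1 110.6] phi 83.88 q7 51.5 t 15.6833 w 17.3
[1, -0.07, -10.68, -0.04, 0.001] dist 107 mm -> rows>=2.6
[1, -0.06, -18.08, -0.03, 0.001] dist 181 mm -> rows>=4.3
```

>>> apply_moves(
  series=[1, 0, -1, -0.1, 0, 1, 0, -3, -0.1, 0, 1, 0, -5, -0.1, 0, 1, 0, -7, -0.1, 0, 1, 0, -9, -0.1, 0, 1, 0, -11, -0.1, 0, 1, 0, -13, -0.1, 0, 1, 0, -15, -0.1, 0, 1, 0, -17, -0.1, 0, 1, 0, -18.3, -0.1, 0],
)

```text
t: 16.52
ee_pos: [569.9, -145.7, 110.7]
eef_rot: [[-0.994, 0.109, -0.0], [0.109, 0.994, -0.001], [0.0, -0.001, -1.0]]
wrist_force: [-0.2, -1.1, -3.4]
gripper_width: 17.1
finger_force: 79.5
```

>>> apply_moves(
  series=[1, 0, -0.3, 0, 0, 1, 0, -0.3, 0, 0, 1, 0, -0.3, 0, 0],
)

```text
t: 16.77
ee_pos: [570.2, -145.0, 110.7]
eef_rot: [[-0.994, 0.106, 0.0], [0.106, 0.994, 0.001], [-0.0, 0.001, -1.0]]
wrist_force: [1.3, 0.6, -2.9]
gripper_width: 17.0
finger_force: 79.5
```

```bash
python3 - <<'E'
from p import *
from m import *
c,W=tops(79,84,40,name='top',pic='t2.png')
o=np.array([561.6,-25]);a=np.radians(-6.2)
L=lambda x,y:(o+[x*np.cos(a)-y*np.sin(a),x*np.sin(a)+y*np.cos(a)]).tolist()
plan((1,*L(-33.5,-114),170,83.8,0),(1,*L(-33.5,45),170,83.8,0),(1,*L(-33.5,45),111,83.8,0))
E
```

```text
[151.  62.] top 91 c [879.4 464.7] sz [83.3 18.8] ang 16.7 z [79.8 81.8 83.8]
[537.  96.] top 5515 c [ 782.  -524.7] sz [238.5 226.7] ang 21.7 z [79.3 81.  83.2]
[155.  91.] top 85 c [806.5 449.1] sz [28.5 62.8] ang 80.5 z [79.3 82.7 83.8]
[153. 120.] top 163 c [732.  463.8] sz [63.1 71.4] ang 11.9 z [79.5 82.3 83.9]
[126. 131.] top 46 c [695.3 513.7] sz [12.9 33.7] ang 15.4 z [79.2 82.1 83.9]
[110. 134.] top 56 c [687.8 554.8] sz [10.8 42.4] ang 10.5 z [79.7 82.3 83.9]
[358. 204.] top 69 c [504.3 -65.3] sz [21.  21.3] ang 37.0 z [79.3 80.8 82.6]
now [ 570.3 -144.6  110.7] phi 83.95 q7 70.3 t 16.8167 w 17.1
[1, 5.5, 0.42, -5.93, 0.003] dist 81 mm -> rows>=1.9
[1, 5.46, 16.32, -5.92, 0.003] dist 182 mm -> rows>=4.4
[1, 5.46, 16.32, -0.02, 0.003] dist 172 mm -> rows>=4.1
```

```bash
python3 - <<'E'
import cv2
i=cv2.imread('pics/t2.png')[140:240,280:450]; cv2.imwrite('pics/t2c.png',cv2.resize(i,None,fx=4,fy=4))
E
```

```text
(no output)
```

View pics/t2c.png

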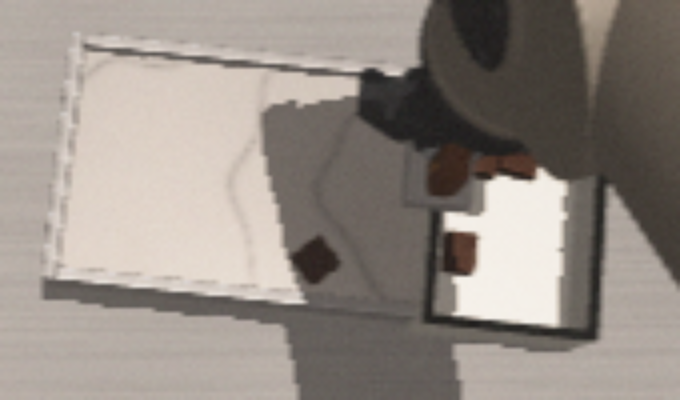

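Three offcuts are in the tub, at (460,253), (490,165) and (520,165). One is left on the marble at (316,260).

>>> apply_moves(
  series=[1, 0, 0, -3, 0, 1, 0, 0, -6, 0, 1, 3, 3.5, -6, 0, 1, 5.45, 7, -6, 0, 1, 5.45, 10.5, -6, 0, 1, 5.45, 14, -6, 0, 1, 5.45, 16.3, -6, 0, 1, 5.45, 16.3, -6, 0, 1, 5.45, 16.3, -3, 0, 1, 5.45, 16.3, -1.5, 0],
)

```text
t: 17.65
ee_pos: [532.8, 23.6, 124.4]
eef_rot: [[-0.995, 0.104, 0.0], [0.104, 0.995, 0.0], [-0.0, 0.0, -1.0]]
wrist_force: [-0.4, -0.6, -4.1]
gripper_width: 17.0
finger_force: 79.4
```

```bash
python3 - <<'E'
from p import *
o=np.array([561.6,-25]);a=np.radians(-6.2)
L=lambda x,y:(o+[x*np.cos(a)-y*np.sin(a),x*np.sin(a)+y*np.cos(a)]).tolist()
plan((1,*L(-33.5,30),111.3,83.8,0),(1,*L(-33.5,-118),111.3,83.8,0))
E
```

```text
now [532.8  23.6 124.4] phi 84.03 q7 53.3 t 17.65 w 17.0
[1, -0.03, -1.52, 1.31, 0.004] dist 20 mm -> rows>=0.5
[1, 0.03, -16.32, 1.31, 0.004] dist 164 mm -> rows>=3.9
```

>>> apply_moves(
  series=[1, 0, 0, 0.8, 0, 1, 0, -0.5, 1.3, 0, 1, 0, -2.5, 1.3, 0, 1, 0, -4.5, 1.3, 0, 1, 0, -6.5, 1.3, 0, 1, 0, -8.5, 1.3, 0, 1, 0, -10.5, 1.3, 0, 1, 0, -12.5, 1.3, 0, 1, 0, -14.5, 1.3, 0, 1, 0, -16.3, 1.3, 0],
)

```text
t: 18.48
ee_pos: [516.1, -141.6, 113.4]
eef_rot: [[-0.994, 0.107, 0.001], [0.107, 0.994, -0.0], [-0.001, -0.0, -1.0]]
wrist_force: [0.8, -0.2, -3.8]
gripper_width: 17.0
finger_force: 79.7
```

>>> apply_moves(
  series=[1, 0, -0.2, 0, 0, 1, 0, -0.2, 0, 0, 1, 0, -0.2, 0, 0, 1, 0, 1, -3, 0, 1, 0, 3, -7, 0, 1, 0, 5, -9, 0, 1, 0, 9, -10, 0, 1, 0, 12, -10, 0, 1, 0, 12, -10, 0],
)

```text
t: 19.23
ee_pos: [529.4, -12.9, 214.5]
eef_rot: [[-0.995, 0.098, 0.004], [0.098, 0.995, 0.002], [-0.003, 0.002, -1.0]]
wrist_force: [-0.4, -0.2, -3.3]
gripper_width: 16.9
finger_force: 79.7
```

```bash
python3 - <<'E'
from p import *
cap('wrist')
c=cap('wrist'); save('w6.png',c['image']); np.savez('c_w6',**c)
plan((1,551.5,285.8,200,-0.8,0))
E
```

```text
now [528.7 -18.2 213.1] phi 84.14 q7 64.0 t 19.3333 w 16.8
[1, 0.84, 30.48, 1.31, 1.482] dist 305 mm -> rows>=11.9
```

View pics/w6.png

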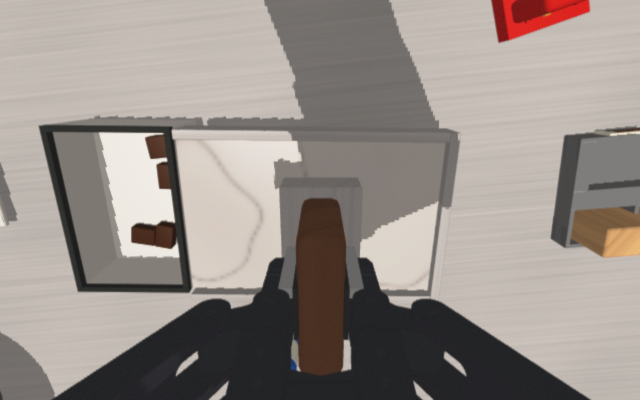

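All four offcuts are in the tub, at (157,146), (165,175), (143,234) and (166,235), and the board is clear. The scraper goes back next.

>>> apply_moves(
  series=[1, 0, 2.6, 0, 0.12, 1, 0, 5.2, 0, 0.24, 1, 0.2, 7.8, 0, 0.36, 1, 0.3, 10.4, 0, 0.48, 1, 0.4, 13, 0, 0.6, 1, 0.5, 15.6, 0, 0.72, 1, 0.6, 18.2, 0, 0.84, 1, 0.6, 20.8, 0, 0.96, 1, 0.6, 22, 0, 1.08, 1, 0.6, 22, 0, 1.2],
)

```text
t: 20.17
ee_pos: [545.7, 201.9, 212.4]
eef_rot: [[-0.259, 0.966, -0.001], [0.966, 0.259, 0.002], [0.002, -0.0, -1.0]]
wrist_force: [0.2, -0.8, -3.6]
gripper_width: 17.0
finger_force: 79.9
```

```bash
python3 - <<'E'
from p import *
plan((1,551.5,285.8,200,-0.8,0))
E
```

```text
now [545.7 201.9 212.4] phi 14.99 q7 -24.9 t 20.1667 w 17.0
[1, 7.95, 2.73, 1.26, 0.276] dist 85 mm -> rows>=2.2
```

>>> apply_moves(
  series=[1, 2.6, 0.9, 0.4, 0.09, 1, 5.3, 1.8, 0.8, 0.18, 1, 7.9, 2.7, 1.2, 0.276, 1, 7.9, 2.7, 1.2, 0.276, 1, 7.9, 2.7, 4, 0.276, 1, 7.9, 2.7, 7, 0.276, 1, 7.9, 2.7, 10, 0.276, 1, 7.9, 2.7, 12, 0.276, 1, 7.9, 2.7, 12, 0.276, 1, 7.9, 2.7, 12, 0.276],
)

```text
t: 21.0
ee_pos: [551.2, 281.5, 92.0]
eef_rot: [[0.012, 1.0, -0.002], [1.0, -0.012, -0.001], [-0.001, -0.002, -1.0]]
wrist_force: [0.3, 0.3, -2.7]
gripper_width: 17.2
finger_force: 79.6
```

```bash
python3 - <<'E'
from p import *
plan((1,551.3,285.8,60,-0.8,0),(1,551.3,285.8,48.5,-0.8,0))
E
```

```text
now [551.2 281.5  92. ] phi -0.69 q7 -51.9 t 21.0 w 17.2
[1, 0.43, 0.01, 3.2, 0.002] dist 32 mm -> rows>=0.8
[1, 0.43, 0.01, 4.35, 0.002] dist 44 mm -> rows>=1.0
```

>>> apply_moves(
  series=[1, 0.35, 0, 1, 0, 1, 0.35, 0, 1.4, 0, 1, 0.35, 0, 1.4, 0, 1, 0.35, 0, 1.4, 0],
)

```text
t: 21.33
ee_pos: [551.9, 285.6, 79.1]
eef_rot: [[0.012, 1.0, 0.001], [1.0, -0.012, 0.0], [0.0, 0.001, -1.0]]
wrist_force: [0.2, 0.6, -3.2]
gripper_width: 17.2
finger_force: 79.9
```

```bash
python3 - <<'E'
from p import *
plan((1,551.3,285.8,48.5,-0.8,0))
E
```

```text
now [551.9 285.6  79.1] phi -0.68 q7 -52.8 t 21.3333 w 17.2
[1, 0.02, -0.06, 3.06, 0.002] dist 31 mm -> rows>=0.7
```

>>> apply_moves(
  series=[1, 0, -0.05, 0.7, 0, 1, 0, -0.05, 1.4, 0, 1, 0, -0.05, 2, 0, 1, 0, -0.05, 2.5, 0, 1, 0, -0.05, 2.9, 0, 1, 0, -0.05, 3.05, 0, 1, 0, -0.05, 3.1, 0, 1, 0, -0.05, 3.1, 0],
)

```text
t: 22.0
ee_pos: [551.0, 285.3, 48.6]
eef_rot: [[0.012, 1.0, 0.0], [1.0, -0.012, -0.001], [-0.001, 0.0, -1.0]]
wrist_force: [-10.4, -7.3, 21.3]
gripper_width: 17.0
finger_force: 83.6
```

>>> apply_moves(
  series=[1, 0, 0, -0.05, 0, 0.65, 0, 0, -0.05, 0, 0.6, 0, 0, -0.05, 0, 0.6, 0, 0, -0.05, 0, 0.6, 0, 0, -0.1, 0, 0.6, 0, 0, -3, 0, 0.6, 0, 0, -7, 0, 0.5, -3, 0, -11, 0, 0.4, -6, 0, -15, 0, 0.4, -8, 0, -18, 0],
)

```text
t: 22.83
ee_pos: [549.8, 210.9, 219.8]
eef_rot: [[0.011, 1.0, -0.0], [1.0, -0.011, 0.0], [0.0, -0.0, -1.0]]
wrist_force: [1.7, -0.4, 0.1]
gripper_width: 51.2
finger_force: 0.0
```

```bash
python3 - <<'E'
from p import *
from m import *
cap('wrist');cap('wrist')
c,W=tops(58,80,200,pic='w7.png')
z=W[...,2]; rect(W,(z>22)&(z<32)&(abs(W[...,0]-551)<23)&(abs(W[...,1]-286)<38),'foot')
plan((0.4,474.8,-394,230,-95.3,0))
E
```

```text
[394.  46.] top 904 c [616.5 318.7] sz [25.  25.3] ang 89.2 z [62.4 64.1 65.5]
[15. 88.] top 1702 c [305.9 298.8] sz [19.3 60.9] ang 12.8 z [59.1 68.3 70.8]
[319.  90.] top 1809 c [555.8 285.6] sz [61.  18.6] ang 89.9 z [72.9 75.7 77. ]
[389. 113.] top 2205 c [615.7 266.1] sz [51.7 30.3] ang 89.7 z [60.1 62.  63.2]
[151. 202.] top 1646 c [403.6 191.6] sz [18.3 61.8] ang 13.2 z [60.2 69.3 70.8]
[505. 298.] top 506 c [738.2  84.5] sz [27. 20.] ang 47.1 z [58.4 63.5 78.1]
[321. 332.] top 9933 c [559.4  45.9] sz [ 96.6 136.4] ang 84.0 z [65.6 68.  78.1]
foot 1481 c [550.9 287. ] sz [73.3 45.9] ang 89.9 z [24.7 26.1 27.3]
now [552.  210.1 221.4] phi -0.88 q7 -40.3 t 22.9833 w 51.0
[0.4, -60.52, -6.78, -0.93, 1.648] dist 609 mm -> rows>=14.6
```

View pics/w7.png

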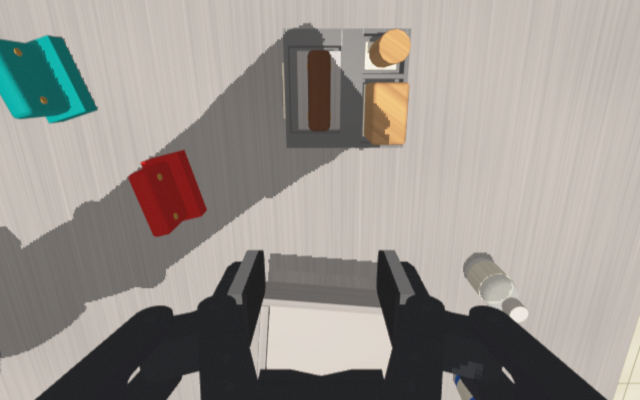

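The scraper (319,90), stamp (394,46) and block (389,113) are all in their slots. Going to the lid.

>>> apply_moves(
  series=[0.4, -4, -0.4, 0, 0.1, 0.4, -8, -0.9, 0, 0.2, 0.4, -12, -1.3, 0, 0.3, 0.4, -16, -1.8, 0, 0.4, 0.4, -20, -2.2, 0, 0.5, 0.4, -24, -2.7, 0, 0.6, 0.4, -28, -3.1, 0, 0.7, 0.4, -32, -3.6, 0, 0.8, 0.4, -36, -4, 0, 0.9, 0.4, -40, -4.4, 0, 1],
)

```text
t: 23.82
ee_pos: [500.8, -189.0, 217.8]
eef_rot: [[0.85, 0.527, -0.001], [0.527, -0.85, 0.0], [-0.001, -0.001, -1.0]]
wrist_force: [2.3, -0.7, 0.8]
gripper_width: 51.5
finger_force: 0.0
```

```bash
python3 - <<'E'
from p import *
plan((0.4,476,-393.5,200,-95.3,0))
E
```

```text
now [ 500.8 -189.   217.8] phi -58.21 q7 -48.7 t 23.8167 w 51.5
[0.4, -12.88, 16.08, 1.77, 0.647] dist 207 mm -> rows>=5.2
```

>>> apply_moves(
  series=[0.4, -2.5, 3.1, 0.4, 0.12, 0.4, -5, 6.2, 0.8, 0.24, 0.4, -7.5, 9.3, 1.2, 0.36, 0.4, -10, 12.4, 1.6, 0.48, 0.4, -12.5, 15.5, 1.8, 0.6, 0.4, -12.9, 16.1, 1.8, 0.647, 0.4, -12.9, 16.1, 1.8, 0.647, 0.4, -12.9, 16.1, 1.8, 0.647, 0.4, -12.9, 16.1, 1.8, 0.647],
)

```text
t: 24.57
ee_pos: [478.0, -391.0, 199.7]
eef_rot: [[0.996, -0.085, -0.001], [-0.085, -0.996, 0.001], [-0.001, -0.001, -1.0]]
wrist_force: [0.4, -0.5, -0.3]
gripper_width: 51.2
finger_force: 0.0
```

```bash
python3 - <<'E'
from p import *
from m import *
cap('wrist')
c,W=tops(38,54,200,pic='w8.png')
z=W[...,2];P=(abs(W[...,0]-480)<110)&(abs(W[...,1]+393)<85)
rect(W,P&(z>9)&(z<20),'plate')
plan((0.4,476,-393.5,40,-95.3,0))
E
```

```text
[143. 120.] top 1877 c [ 537.  -247.2] sz [  2.4 156.1] ang 83.5 z [39.  46.3 53.2]
[ 35. 129.] top 3696 c [ 543.3 -189.7] sz [ 91.  147.1] ang 83.6 z [38.8 46.  53.1]
[327. 181.] top 1409 c [ 478.1 -395.2] sz [15.8 69.5] ang 85.0 z [43.6 45.8 47.1]
plate 15283 c [ 477.5 -395.1] sz [104.2 153.8] ang 84.9 z [12.8 14.1 15.2]
now [ 478.  -391.2  200.3] phi -94.88 q7 -63.2 t 24.6667 w 50.9
[0.4, -0.18, 0.26, 16.03, 0.007] dist 160 mm -> rows>=3.8
```

>>> apply_moves(
  series=[0.4, 0, 0.39, 4, 0, 0.4, 0, 0.39, 8, 0, 0.4, 0, 0.39, 12, 0, 0.4, 0, 0.39, 15.5, 0, 0.4, 0, 0.39, 16.9, 0, 0.4, 0, 0.39, 16.9, 0, 0.4, 0, 0.39, 16.9, 0, 1, 0, 0.39, 16.9, 0, 1, 0, 0.39, 16.9, 0, 1, 0, 0.39, 16.9, 0],
  force=80,
)

```text
t: 25.5
ee_pos: [478.0, -397.1, 33.5]
eef_rot: [[0.996, -0.088, 0.002], [-0.088, -0.996, -0.002], [0.003, 0.001, -1.0]]
wrist_force: [-1.5, -4.9, 18.2]
gripper_width: 15.6
finger_force: 15.5
```

>>> apply_moves(
  series=[1, 0, 0, 0, 0, 1, 0, 0, 0, 0, 1, 0, 0, 0, 0, 1, 0, 0, 0, 0],
)

```text
t: 25.83
ee_pos: [478.1, -397.2, 33.7]
eef_rot: [[0.996, -0.088, 0.002], [-0.088, -0.996, -0.002], [0.003, 0.001, -1.0]]
wrist_force: [-2.6, 1.6, 15.1]
gripper_width: 14.3
finger_force: 79.2
```

```bash
python3 - <<'E'
from p import *
from m import *
c=cap('wrist'); W=pts(c); z=W[...,2]
# tub rim: two sides & seal
rect(W,(z>55)&(z<66)&(abs(W[...,0]-548)<100)&(W[...,1]<-130)&(W[...,1]>-270),'tubrim')
c=dict(np.load('c_w6.npz')); W=pts(c); z=W[...,2]
rect(W,(z>60)&(z<66.)&(abs(W[...,0]-548)<100)&(W[...,1]<-139)&(W[...,1]>-270),'tubrim w6')
plan((1,547,-192,180,-96.2,0))
E
```

```text
tubrim few 0
tubrim w6 3891 c [ 542.5 -194.7] sz [108.4 157. ] ang 83.2 z [60.7 63.7 65. ]
now [ 478.1 -397.2   33.7] phi -95.06 q7 -64.2 t 25.8833 w 14.3
[1, 5.09, -21.03, -14.65, 0.02] dist 261 mm -> rows>=6.3
```

>>> apply_moves(
  series=[1, 0, 0, -4, 0, 1, 0, 0, -8, 0, 1, 0, 0, -12, 0, 1, 0, 0, -15, 0, 1, 1.2, -4, -15, 0, 1, 2.4, -7, -15, 0.01, 1, 3, -8, -15, 0.02, 1, 3, -8, -15, 0.02, 1, 3, -8, -15, 0.02, 1, 3, -8, -15, 0.02],
)

```text
t: 26.72
ee_pos: [513.6, -320.2, 182.1]
eef_rot: [[0.994, -0.109, 0.0], [-0.109, -0.994, -0.001], [0.0, 0.001, -1.0]]
wrist_force: [-0.2, -0.2, -1.4]
gripper_width: 14.1
finger_force: 78.7
```

```bash
python3 - <<'E'
from p import *
from m import *
a=np.radians(-6.25); ex=np.array([np.cos(a),np.sin(a)]); ey=np.array([-ex[1],ex[0]]); o=np.array([543,-193.5])
def rim(W,l,lo=61,hi=65.5):
    z=W[...,2]; m=(z>lo)&(z<hi); d=W[...,:2]-o; x=d@ex; y=d@ey
    m&=(abs(x)<90)&(y<57)&(y>-70)
    if m.sum()<30: print(l,'few'); return
    g=lambda v,s:(np.round(np.percentile(v,[1,99]),1),s)
    print(l,m.sum(),'x',np.percentile(x[m],[1,99]).round(1),'y',np.percentile(y[m],[1,99]).round(1))
for n in ['top','side','w6']: rim(pts(dict(np.load(f'c_{n}.npz'))),n)
cap('wrist'); c=cap('wrist'); rim(pts(c),'now'); save('w9.png',c['image'])
plan((1,543.3,-193.5,130,-96.3,0))
E
```

```text
top 380 x [-80.8  74.9] y [-53.2  52.9]
side 298 x [-82.6  73.7] y [-55.9  54.1]
w6 3900 x [-78.5  77.3] y [-54.2  52.2]
now 3922 x [-77.5  77.6] y [-54.1  52.4]
now [ 513.4 -320.5  181.7] phi -96.29 q7 -72.7 t 26.8167 w 14.3
[1, 1.58, -12.96, 5.17, 0.0] dist 140 mm -> rows>=3.4
```

View pics/w9.png

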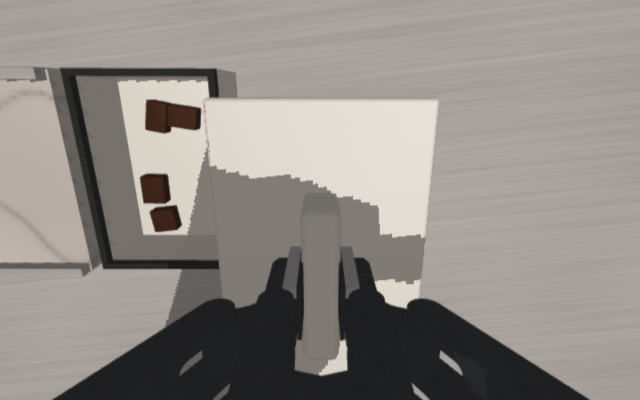

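Four offcuts are in the tub, and the lid is held level at (320,200). I'll measure the held lid relative to the tool.

```bash
python3 - <<'E'
from p import *
from m import *
c=cap('wrist'); W=pts(c); s=env.state(); p=np.array(s['ee_pos']);R=np.array(s['eef_rot'])
T=(W-p)@R
m=(W[...,2]>156)&(W[...,2]<167)&(T[...,0]>0)
print('z',np.nanmedian(W[...,2][m]),'tool y',np.percentile(T[...,1][m],[1,99]).round(1),'tool x',np.percentile(T[...,0][m],[1,99]).round(1))
# near-edge slope
plan((1,543.3,-194.3,130,-96.3,0))
E
```

```text
z 161.99589515109318 tool y [-51.6  49.2] tool x [ 1.3 75.8]
now [ 513.4 -320.5  181.6] phi -96.29 q7 -72.7 t 26.8667 w 14.4
[1, 1.59, -12.87, 5.16, 0.0] dist 140 mm -> rows>=3.3
```

>>> apply_moves(
  series=[1, 0.5, -3.5, 1, 0, 1, 1, -7, 2, 0, 1, 1.4, -10.5, 3, 0, 1, 1.6, -12.76, 4, 0, 1, 1.6, -12.76, 5, 0, 1, 1.6, -12.76, 6, 0, 1, 1.6, -12.76, 7, 0, 1, 1.6, -12.76, 7, 0, 1, 1.6, -12.76, 7, 0, 1, 1.6, -12.76, 7, 0],
)

```text
t: 27.7
ee_pos: [543.7, -195.4, 111.8]
eef_rot: [[0.994, -0.11, 0.0], [-0.11, -0.994, -0.0], [0.0, 0.0, -1.0]]
wrist_force: [0.4, 0.4, -0.5]
gripper_width: 14.4
finger_force: 78.8
```

```bash
python3 - <<'E'
from p import *
plan((1,543.3,-195.4,89.7,-96.3,0))
E
```

```text
now [ 543.7 -195.4  111.8] phi -96.29 q7 -87.0 t 27.7 w 14.4
[1, -0.04, 0.01, 2.21, 0.0] dist 22 mm -> rows>=0.5
```

>>> apply_moves(
  series=[1, 0, 0, 0.6, 0, 1, 0, 0, 1, 0, 1, 0, 0, 1.3, 0, 1, 0, 0, 1.6, 0, 1, 0, 0, 1.9, 0, 1, 0, 0, 2.1, 0, 1, 0, 0, 2.2, 0, 1, 0, 0, 2.2, 0],
)

```text
t: 28.37
ee_pos: [543.7, -194.3, 89.4]
eef_rot: [[0.994, -0.108, -0.0], [-0.108, -0.994, 0.0], [-0.0, -0.0, -1.0]]
wrist_force: [-0.3, 0.8, -2.4]
gripper_width: 14.1
finger_force: 78.8
```

>>> apply_moves(
  series=[1, 0, 0, 0.15, 0, 1, 0, 0, 0.3, 0, 1, 0, 0, 0.45, 0, 1, 0, 0, 0.6, 0, 1, 0, 0, 0.7, 0, 1, 0, 0, 0.75, 0, 1, 0, 0, 0.75, 0],
)

```text
t: 28.95
ee_pos: [544.1, -194.4, 83.5]
eef_rot: [[0.994, -0.108, 0.001], [-0.108, -0.994, -0.0], [0.001, 0.0, -1.0]]
wrist_force: [-10.6, 3.9, 30.1]
gripper_width: 14.4
finger_force: 83.5
```

>>> apply_moves(
  series=[1, 0, 0, -0.1, 0, 1, 0, 0, -0.1, 0, 0.5, 0, 0, -0.1, 0, 0.4, 0, 0, -0.1, 0, 0.4, 0, 0, -0.1, 0, 0.4, 0, 0, -3, 0, 0.4, 0, 2, -7, 0, 0.4, 0, 4, -11, 0, 0.4, 0, 4, -13, 0, 0.4, 0, 4, -13, 0],
)

```text
t: 29.78
ee_pos: [541.3, -236.6, 217.5]
eef_rot: [[0.994, -0.111, 0.007], [-0.111, -0.994, -0.003], [0.007, 0.002, -1.0]]
wrist_force: [1.6, -0.7, -0.3]
gripper_width: 51.2
finger_force: 0.0
```

```bash
python3 - <<'E'
from p import *
from m import *
cap('wrist')
c=cap('wrist'); W=pts(c); save('w10.png',c['image'])
z=W[...,2]; P=(abs(W[...,0]-543)<100)&(abs(W[...,1]+194)<70)
m=P&(z>57)&(z<75); rect(W,m&(W[...,1]<-140),'plate')
Q=W[P&(z>60)&(z<68)&(W[...,1]<-145)]; A=np.c_[Q[:,:2]-Q[:,:2].mean(0),np.ones(len(Q))]; print('plane',np.linalg.lstsq(A,Q[:,2],rcond=None)[0])
rect(W,P&(z>88)&(z<105),'handle')
c,W=tops(58,80,50,name='top')
plan((0.4,543,-194,83,-96.3,0))
E
```

```text
plate 18849 c [ 543.7 -189.5] sz [116.2 155.8] ang 83.6 z [62.5 64.1 65.4]
plane [2.21062717e-04 1.99731982e-03 6.40785397e+01]
handle 1801 c [ 544.1 -193.1] sz [16.3 69.1] ang 83.7 z [92.7 95.8 97.1]
[147. 111.] top 611 c [774.4 466. ] sz [126.5 260.9] ang 66.5 z [59.8 72.3 79.4]
[360. 116.] top 55 c [738.7 -77.1] sz [25.5 18.6] ang 58.9 z [58.7 62.2 75. ]
[339. 184.] top 5799 c [559.6 -21.5] sz [228.2 157.3] ang 83.6 z [64.7 67.6 77.6]
[204. 164.] top 84 c [613.5 319.1] sz [24.6 24.9] ang 28.4 z [60.5 63.6 65.8]
[225. 164.] top 230 c [612.  266.4] sz [51.3 28.7] ang 89.2 z [58.6 61.3 63.7]
[407. 193.] top 2244 c [ 539.8 -192.5] sz [106.6 156. ] ang 83.8 z [60.4 63.1 65.9]
[215. 187.] top 208 c [552.5 285. ] sz [18.1 61.4] ang 0.4 z [65.8 74.5 77.6]
[159. 226.] top 197 c [455.4 420.9] sz [62.  18.1] ang 68.5 z [63.8 68.9 71.8]
[252. 249.] top 199 c [400.  191.9] sz [18.2 62.2] ang 13.5 z [63.7 69.  71.3]
[206. 291.] top 206 c [301.7 298.8] sz [18.  61.8] ang 16.3 z [64.6 68.6 71.7]
[332. 393.] top 234 c [74.6  2.6] sz [119.8  24.9] ang 89.9 z [60.5 66.6 78.1]
[ 81. 394.] top 146 c [ 73.6 573.5] sz [78.7  7.9] ang 77.0 z [58.9 68.1 77.6]
now [ 539.2 -234.   211.7] phi -96.2 q7 -81.6 t 29.9333 w 50.9
[0.4, -0.06, -4.01, 12.87, 0.002] dist 135 mm -> rows>=3.2
```

View pics/w10.png

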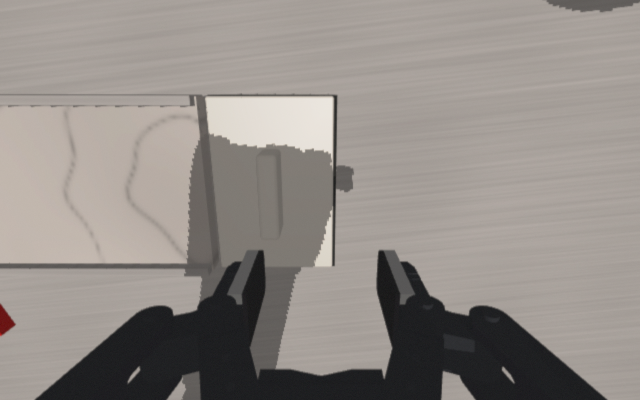

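The lid is seated and level at (270,180): plate top 64.1 mm, handle top 95.8 mm. All the tools are in their slots, so I'm handing in.

```bash
python3 -c "
from station import env
print(env.close_job())"
```

```text
the job is handed in; nothing more can be done
None
```

The job is handed in, but no verdict came back; by my last measurements all four offcuts are in the tub, the lid is seated and level, the stamp, block and scraper are upright in their slots, and the bottles were not touched.

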